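# Clamp the blank through the router guard's window

## Task

Clamp the plywood blank on the engraving router: reach through the window in the yellow guard frame with the fingertips and press the red handles of both toggle clamps fully down to their stops, so that both clamps hold the blank, then take the hand back out through the window. Only press: do not pull the handles up or lift anything, do not touch the guard at any time, and leave the blank and the things standing around where they are.

Things in the scene. Friction and masses are not known exactly. Their poses are not given: they have to be found in the camera images.
- guard: fixed guard over the router's front: sloping panel, 410 mm wide, clear plastic with a yellow-framed loading window, clear sides and grey front skirt. Origin: centre of the window, on the outer face, 140 mm above the table. x runs up the slope (away from the robot, 25 deg upward), y left across the panel, z = outward normal (up, leaning 25 deg to the robot). Opening 120 mm along x, 240 mm along y
- window_top (a point): middle of the window's upper edge, on the guard's outer face (60 mm up the slope from the window's centre). Axes as the guard's. The yellow steel frame is 6 mm thick, inward from the outer face; it is 34 mm wide below the window, 20 mm above and beside it. The clear panel goes on 172 mm up the slope from this point
- blank: loose plywood blank 80 x 150 x 6 mm (x, y, z) lying on the router's bed against two low stops, under the tips of the clamps; bed surface 60 mm above the table. Origin: centre of its underside
- left_handle (a joint): red handle of the left (+y) toggle clamp, behind the window, rad: 0 = level, fully down on its stop, clamp closed; larger = raised (starts at 0.22 to 0.34, upper stop 0.40). Stiff: about 4 to 8 N downward at the grip moves it; it stays where it is left. The clamp's bar follows it down; its rubber tip meets the blank just before the stop
- left_grip (a point): point on the top face of the left clamp's red grip (58 mm long, 18 mm wide, 12 mm thick; long side runs front to back, its free end 20 mm nearer the robot than this point), where to press; moves with the handle. 10 to 20 mm below the window plane when raised, about 35 mm when closed. Handle level: 80 mm nearer the robot and 10 mm higher than the hinge
- left_hinge (a point): fixed point on the hinge axis of the left clamp's handle, 90 mm above the table, in the middle of the handle's width. Its axes: x level, from front to back of the machine (away from the robot), y to the left along the hinge axis, z up
- left_bar: steel bar of the left clamp with a black rubber tip over the blank, linked to the red handle: it tilts down as the handle goes down (1.6 times its angle) and presses on the blank when the handle is fully home. Origin: the bar's own hinge; the tip is 55 mm further from the robot
- right_handle (a joint): red handle of the right (-y) toggle clamp, behind the window, rad: 0 = level, fully down on its stop, clamp closed; larger = raised (starts at 0.22 to 0.34, upper stop 0.40). Stiff: about 4 to 8 N downward at the grip moves it; it stays where it is left. The clamp's bar follows it down; its rubber tip meets the blank just before the stop
- right_grip (a point): point on the top face of the right clamp's red grip (58 mm long, 18 mm wide, 12 mm thick; long side runs front to back, its free end 20 mm nearer the robot than this point), where to press; moves with the handle. 10 to 20 mm below the window plane when raised, about 35 mm when closed. Handle level: 80 mm nearer the robot and 10 mm higher than the hinge
- right_hinge (a point): fixed point on the hinge axis of the right clamp's handle, 90 mm above the table, in the middle of the handle's width. Its axes: x level, from front to back of the machine (away from the robot), y to the left along the hinge axis, z up
- right_bar: steel bar of the right clamp with a black rubber tip over the blank, linked to the red handle: it tilts down as the handle goes down (1.6 times its angle) and presses on the blank when the handle is fully home. Origin: the bar's own hinge; the tip is 55 mm further from the robot
- cutter_tube: small clear tube of cutters with a blue cap, 19 mm diameter, 46 mm tall, standing on the bed between the two clamps, inside the guard, a bystander. Origin: centre of its underside
- paint_jar: paint jar with green cap, 60 mm diameter, 75 mm tall, on the table left of the machine, a bystander. Origin: centre of its underside
- glue_bottle: white glue bottle with orange cap, 52 mm diameter, 150 mm tall, on the table right of the machine, a bystander. Origin: centre of its underside
- brush_cup: blue cup of brushes, 72 mm diameter, brushes reach 175 mm, on the table left of the machine, a bystander. Origin: centre of its underside
- figure: little coloured figure on a wooden foot 50 x 60 mm, 132 mm tall, on the table right of the machine, a bystander. Origin: centre of its underside
- spanner: steel spanner, 140 mm long, lying flat on the table left of the machine, a bystander. Origin: on its length, underside

How it is judged:
By the outcome, as a careful person would: the job done as asked, in the order asked, and still so for the second after the job is handed in, with the robot touching nothing.
It also fails if it takes over 40 s, if anything falls off the work surface, if the arm or the gripper's body presses on something with over 40 N, if the wrist force passes 120 N, or if a joint passes its speed limit or range.

## Robot

A 7-joint arm with a two-finger parallel gripper is mounted at the origin on the work surface. World frame = base frame: x ahead of the robot, y to its left, z up, the work surface at z = 0. Lengths are in mm, angles in rad, forces in N, time in s.
With the tool pointing down it reaches from about 400 to 875 mm from the base axis. Payload 6.5 kg.
Tool frame: the origin (TCP) lies on the centre line of the jaws, within the pads' length; the fingertips stand 14 mm ahead of it and the grasp point (between the pads) lies 5 mm behind it (ctrl.tcp_to_tips is the distance from the TCP to the fingertips, in mm); x points along the fingers, y is the direction in which the jaws open and shut, and the axes are right-handed (so a half turn about x gives the same grasp; the last joint's range is limited). The gripper opens to 85 mm and grips with 20 to 120 N. Pads are 22 mm wide; open, the fingers measure 114 mm over their backs; the gripper's body (76 mm by 85 mm) begins 54 mm behind the grasp point. The pads swing forward as they close: fully open they stand 13 mm farther back than shut.
Start: joints at [-1.27, 0.536, -0.004, 1.538, 0.003, 1.067, -0.071], TCP at [233.104, 606.756, 245.29] pointing down, gripper open.
Joint ranges: [-2.7, 2.7], [-0.37, 2.16], [-1.27, 1.26], [0.24, 2.4], [-1.31, 4.45], [0.19, 1.91], [-2.76, 2.76]. Speed limits (rad/s): [2.39, 2.39, 3.14, 3.14, 3.14, 3.14, 3.14].

## Interface

Orientations are given as [roll, pitch, yaw] about the fixed x, y, z axes, in that order (R = Rz(yaw) Ry(pitch) Rx(roll)).
In Python, from bench import ctrl gives the robot as it stands.
- The arm moves only by the tool jog_arm, never from a script. Its argument "commands" is one flat list of numbers, 7 for each row, row after row: the shift along the tool's x, y, z in mm, then the turn, a rotation vector about the tool's x, y, z in rad, then the gripper command: -1 is fully open, 1 is shut, values between are in proportion. In form: [x, y, z, ax, ay, az, jaw, x, y, z, ax, ay, az, jaw, ...]. A call has 1 to 20 rows; each row is the pose to reach, as a shift and turn from the pose commanded when the call began, along the tool's axes at that moment; what a row does not reach only later rows make up. A row lasts 1/10 s, in which the tool goes at most 50 mm and 8.59 degrees, less where a joint would pass 70% of its speed; a pose out of reach is approached as far as the arm can. A call with a gripper value outside its range is refused whole. The fingers move at their own pace and stop on an object; "newtons" is the grip in N (left out, the last holds). Time passes only in rows, so rows that repeat a pose let the fingers close. It gives the time, the measured TCP pose, the force and the opening at its end, in the units of the state.
- ctrl.get_obs(): the state, without advancing time (a new reading comes with each control period).
- ctrl.grab_frame(name): name is "scene" or "top"; returns a dict with "image" (384x512x3 uint8, red, green, blue), "fx", "fy", "cx", "cy" (pixels), "position" and "attitude" of the camera in the world. Camera axes: x right, y down, z forward; pixel columns grow to the right and rows downward; lengths in mm; the calibration is good to about 2 mm. A picture is of the moment at which its call begins. There is no depth.
- ctrl.hand_in(): hands the job in, once; it reports no verdict.
The state is a dict: "clock": time; "joint_positions": joint angles; "joint_velocities": joint speeds; "tau": joint torques, N m; "ee_pos": TCP position; "tool_rot": TCP orientation; "force": force on the tool from outside, world axes, zero at the start; "ft_torque": the same for the moment, N m; "grip_width": finger opening in mm.
Only numpy, scipy, OpenCV 4.12 (cv2) and the standard library are available. Lean on these libraries where they do the work, as an engineer would, in place of code of your own. Each camera call takes 0.05 s, during which the arm holds its last target.

## Working session

There is one attempt and no reset: what is moved stays moved. The work goes in short steps, Python scripts to look and compute and a tool call to move; the robot and the scene stay as the last step left them, time stands still between calls to the robot, and variables do not carry over. Pictures are saved under pics/ and viewed, and the job is handed in when it is done.

Besides the shell and the picture viewer there is one more tool, called after "Request:" as name(argument=value, ...), one argument or row to a line, values as JSON. jog_arm: Moves the arm, as the interface text tells. Its arguments: {"type":"object","properties":{"commands":{"type":"array","items":{"type":"number"}},"newtons":{"type":"number"}},"required":["commands"]}

```bash
ls; mkdir -p pics
python3 - <<'E'
from bench import ctrl
import cv2
print(ctrl.get_obs(), ctrl.tcp_to_tips)
for n in("scene","top"):
    f=ctrl.grab_frame(n)
    print(n,{k:v for k,v in f.items() if k!="image"})
    cv2.imwrite(f"pics/{n}0.png",f["image"][:,:,::-1])
E
```

```text
pics
{'clock': 0.0, 'joint_positions': array([-1.27021672,  0.5371737 , -0.00442875,  1.53886648,  0.00265033,
        1.06730859, -0.07119979]), 'joint_velocities': array([-0.00079555,  0.00072558,  0.00115881,  0.00060065, -0.00080594,
        0.00073095, -0.001167  ]), 'tau': array([-1.31117276e-04, -5.83416259e+01,  1.04823232e+00, -2.59106952e+01,
        1.21954019e-02,  9.54271643e-03,  5.13555918e-06]), 'ee_pos': array([232.91368755, 606.18588964, 244.4108931 ]), 'tool_rot': array([-1.46934639,  1.56904514, -1.83603803]), 'force': array([-0.3571174 , -0.91761754, -0.98142383]), 'ft_torque': array([ 0.07313628, -0.0635185 ,  0.00904158]), 'grip_width': 85.45801897196706} 14.0
scene {'fx': 412.0300234252098, 'fy': 412.0300234252098, 'cx': 255.82640304757248, 'cy': 193.322322822173, 'position': array([1184.20526076,  700.53304288,  859.29394614]), 'attitude': array([-2.25671725,  0.02278537,  2.40658379])}
top {'fx': 477.18293628165884, 'fy': 477.18293628165884, 'cx': 249.29178059420715, 'cy': 195.07838070395718, 'position': array([ 329.38328413,   56.96001123, 1265.87914351]), 'attitude': array([-2.93672936,  0.00484507, -1.61590339])}
```

View pics/scene0.png

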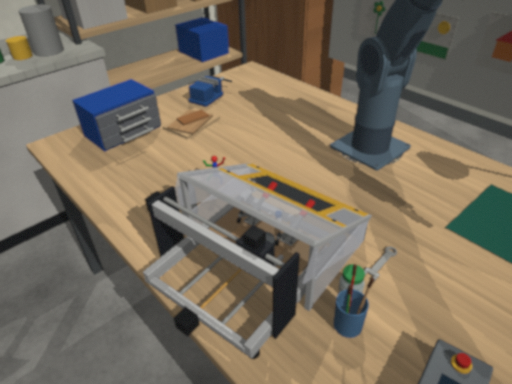

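View pics/top0.png

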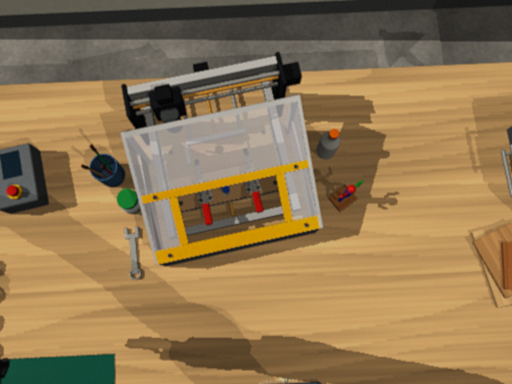

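The guard's yellow frame is at about (143–318, 163–262) in the top view. The two red grips are near (207,213) and (258,201), and the tube's blue cap is near (226,189). Next I'll zoom in on this area.

```bash
cat > h.py <<'E'
import numpy as np, cv2
from scipy.spatial.transform import Rotation as R
def cam(f):
    return R.from_euler('xyz',f["attitude"]).as_matrix(), np.array(f["position"])
def ray(f,u,v):
    M,p=cam(f); d=M@np.array([(u-f["cx"])/f["fx"],(v-f["cy"])/f["fy"],1]); return p,d/np.linalg.norm(d)
def onz(f,u,v,z):
    p,d=ray(f,u,v); return p+d*(z-p[2])/d[2]
def proj(f,P):
    M,p=cam(f); q=M.T@(np.asarray(P)-p); return np.array([f["fx"]*q[0]/q[2]+f["cx"],f["fy"]*q[1]/q[2]+f["cy"]])
E
python3 - <<'E'
from bench import ctrl
from h import *
f=ctrl.grab_frame("top"); im=f["image"][:,:,::-1]
c=im[150:275,130:330]; cv2.imwrite("pics/topz.png",cv2.resize(c,None,fx=4,fy=4,interpolation=cv2.INTER_CUBIC))
g=ctrl.grab_frame("scene"); im2=g["image"][:,:,::-1]
c=im2[150:270,170:370]; cv2.imwrite("pics/scz.png",cv2.resize(c,None,fx=4,fy=4,interpolation=cv2.INTER_CUBIC))
import pickle; pickle.dump((f,g),open("fr.pkl","wb"))
for n,I in(("top",im),("scene",im2)):
    hsv=cv2.cvtColor(np.ascontiguousarray(I),cv2.COLOR_BGR2HSV)
    m=((hsv[...,0]<6)|(hsv[...,0]>174))&(hsv[...,1]>150)&(hsv[...,2]>80)
    k,l,s,ce=cv2.connectedComponentsWithStats(m.astype(np.uint8))
    for i in range(1,k):
        if s[i,4]>8: print(n,"red",s[i],ce[i])
    m=((hsv[...,0]>20)&(hsv[...,0]<30))&(hsv[...,1]>190)&(hsv[...,2]>110)
    cs,hh=cv2.findContours(m.astype(np.uint8),cv2.RETR_CCOMP,cv2.CHAIN_APPROX_NONE)
    for i,q in enumerate(cs):
        if cv2.contourArea(q)>200: print(n,"yel",hh[0][i][3],cv2.contourArea(q),cv2.boxPoints(cv2.minAreaRect(q)).round(1).tolist(), cv2.approxPolyDP(q,4,True)[:,0].tolist())
E
```

```text
top red [  6 185  11  10  80] [ 11.3    189.9875]
top red [346 185  10   9  55] [350.96363636 188.47272727]
top red [252 191  11  21 149] [257.04026846 201.3557047 ]
top red [339 193   8   5  21] [342.57142857 194.85714286]
top red [202 203  11  22 153] [206.76470588 213.62091503]
top yel -1 8584.5 [[143.10000610351562, 195.60000610351562], [306.6000061035156, 160.0], [321.5, 228.3000030517578], [158.0, 264.0]] [[307, 162], [155, 193], [157, 199], [170, 198], [181, 241], [177, 248], [157, 251], [158, 262], [318, 228], [316, 216], [291, 219], [285, 171], [306, 167]]
top yel 4 5058.5 [[175.10000610351562, 194.6999969482422], [276.20001220703125, 172.5], [287.29998779296875, 222.89999389648438], [186.10000610351562, 245.0]] [[277, 176], [283, 223], [187, 243], [179, 194]]
scene red [212 156   5   5  20] [213.75 158.25]
scene red [268 182   9   8  46] [272.34782609 185.32608696]
scene red [306 200   9   7  47] [310.23404255 203.04255319]
scene red [456 354  15  13 145] [463.09655172 359.86896552]
```

View pics/topz.png

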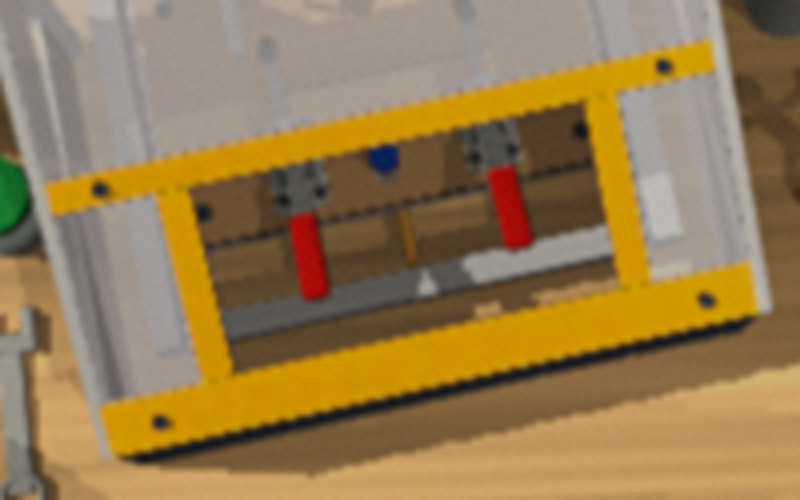

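View pics/scz.png

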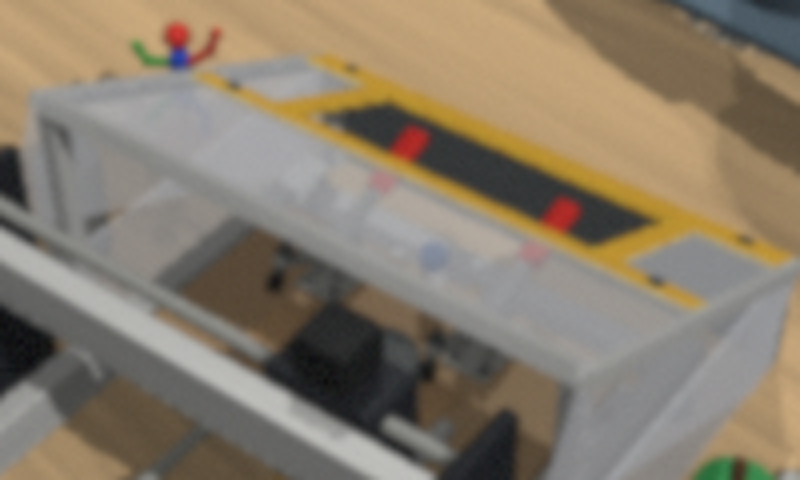

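```bash
cat > fit.py <<'E'
from h import *
import pickle
from scipy.optimize import least_squares
f,g=pickle.load(open("fr.pkl","rb"))
t=lambda x,y:((x+.5)/4-.5+130,(y+.5)/4-.5+150)
s=lambda x,y:((x+.5)/4-.5+170,(y+.5)/4-.5+150)
obs=[(f,(60,120,0),t(190,189)),(f,(60,-120,0),t(587,101)),(f,(-60,-120,0),t(622,288)),(f,(-60,120,0),t(231,378)),
 (f,(-94,200,0),t(112,458)),(f,(-94,-205,0),t(757,316)),(f,(80,-205,0),t(712,40)),(f,(80,205,0),t(46,186)),
 (g,(-60,-120,0),s(390,103)),(g,(60,-120,0),s(318,119)),(g,(60,120,0),s(592,243)),(g,(-60,120,0),s(660,218)),(g,(80,-205,0),s(200,75)),(g,(80,205,0),s(698,307)),(g,(-94,205,0),s(797,261)),(g,(-94,-205,0),s(318,57))]
a=np.radians(25)
def Rg(yaw): return R.from_euler('z',yaw).as_matrix()@np.array([[np.cos(a),0,-np.sin(a)],[0,1,0],[np.sin(a),0,np.cos(a)]])
def res(p,sel):
    M=Rg(p[2]); o=np.array([p[0],p[1],140])
    return np.concatenate([proj(c,o+M@np.array(P))-q for c,P,q in sel])
for sel in(obs[:8],obs[8:],obs):
    r=least_squares(res,[550,60,-.2],args=(sel,)); print(r.x.round(3),np.degrees(r.x[2])); print(r.fun.reshape(-1,2).round(1).tolist())
E
python3 fit.py
```

```text
[5.29408e+02 9.63880e+01 1.71000e-01] 9.785647875047799
[[-0.8, -0.4], [-0.8, 0.3], [-0.5, 1.0], [0.5, -0.3], [1.0, -0.2], [1.9, -0.4], [1.3, -0.0], [-2.5, -0.1]]
[5.30646e+02 9.51650e+01 1.77000e-01] 10.15161029755597
[[-0.0, -1.9], [-5.3, -1.7], [0.5, 1.3], [2.7, 0.0], [-3.1, -0.5], [1.2, 1.0], [1.3, -0.6], [2.4, -0.7]]
[5.29921e+02 9.58300e+01 1.73000e-01] 9.902902647452928
[[-0.6, -0.5], [-0.6, 0.0], [-0.2, 0.7], [0.7, -0.5], [1.3, -0.3], [2.2, -0.8], [1.5, -0.4], [-2.3, -0.2], [0.5, -1.9], [-4.9, -1.8], [0.7, 1.4], [3.1, 0.1], [-2.6, -0.7], [1.4, 1.1], [1.7, -0.4], [3.0, -0.8]]
```

```bash
cat > fit2.py <<'E'
from fit import *
yaw=0.172; Mz=R.from_euler('z',yaw).as_matrix()
for n,fe,be,se in(("L",t(316,296),t(303,214),s(568,201)),("R",t(518,245),t(501,168),s(417,130))):
    p1,d1=ray(f,*fe);p2,d2=ray(g,*se)
    k=np.linalg.lstsq(np.c_[d1,-d2],p2-p1,rcond=None)[0]
    A,B=p1+k[0]*d1,p2+k[1]*d2
    print(n,"free end tri",A.round(1),B.round(1))
    def pt(p,dx,dz=10):
        c,sn=np.cos(p[2]),np.sin(p[2])
        return np.array([p[0],p[1],90])+Mz@np.array([dx*c+dz*sn,0,-dx*sn+dz*c])
    # unknown hinge x,y,theta
    fun=lambda p:np.concatenate([proj(f,pt(p,-100))-fe,proj(f,pt(p,-42))-be,(proj(g,pt(p,-100))-se)])
    r=least_squares(fun,[580,90,.28]); print(r.x.round(3),r.fun.round(1),"grip",pt(r.x,-80).round(1),"closed",pt([*r.x[:2],0],-80).round(1))
    M=Rg(yaw);o=np.array([529.6,96.2,140]); 
    for q in(pt(r.x,-80),pt([*r.x[:2],0],-80)): print(" in guard",(M.T@(q-o)).round(1))
E
python3 fit2.py|tail -8
python3 - <<'E'
import sys;sys.path.insert(0,'.')
E
```

```text
L free end tri [500.7 153.  124.6] [502.7 150.5 124.7]
[5.93570e+02 1.67708e+02 2.49000e-01] [ 0.6  0.1 -0.1 -0.6  0.8 -0.1] grip [519.6 154.9 119.4] closed [514.8 154.  100. ]
 in guard [ -8.5  59.5 -18.7]
 in guard [-21.2  59.5 -34.3]
R free end tri [525.3  29.9 130.3] [527.7  27.1 130.8]
[6.15524e+02 4.41080e+01 3.15000e-01] [ 0.6  0.1 -0.1 -0.8  1.  -0.1] grip [543.6  31.6 124.3] closed [536.7  30.4 100. ]
 in guard [ -4.1 -66.  -15.4]
 in guard [-20.8 -66.  -34.5]
```

```bash
cat > go.py <<'E'
from h import *
from bench import ctrl
yaw=0.172
a=np.radians(25)
MG=R.from_euler('z',yaw).as_matrix()@np.array([[np.cos(a),0,-np.sin(a)],[0,1,0],[np.sin(a),0,np.cos(a)]])
OG=np.array([529.6,96.2,140])
def tool(sgn=1,ydir=1): # tool x=-n
    x=-MG[:,2]; y=sgn*MG[:,ydir]; return np.c_[x,y,np.cross(x,y)]
def now():
    o=ctrl.get_obs(); return o,np.array(o["ee_pos"]),R.from_euler('xyz',o["tool_rot"]).as_matrix()
def delta(T,Rt,P,M):
    return (M.T@(T-P)).round(1), R.from_matrix(M.T@Rt).as_rotvec().round(3)
E
python3 - <<'E'
from go import *
o,P,M=now(); print(M.round(3)); print(MG.round(3))
tip=OG+MG@np.array([-8.5,59.5,80.]);T=tip+14*MG[:,2]
print("T",T)
for d in(1,0):
  for s in(1,-1): print(d,s,delta(T,tool(s,d),P,M))
E
```

```text
[[-0.     0.359  0.933]
 [-0.001  0.933 -0.359]
 [-1.    -0.001  0.   ]]
[[ 0.893 -0.171 -0.416]
 [ 0.155  0.985 -0.072]
 [ 0.423  0.     0.906]]
T [472.68650574 146.70429412 221.60067676]
1 1 (array([  23.6, -343.2,  388.6]), array([-0.53 , -0.426,  0.119]))
1 -1 (array([  23.6, -343.2,  388.6]), array([2.549, 0.157, 0.565]))
0 1 (array([  23.6, -343.2,  388.6]), array([ 1.015, -0.224,  0.398]))
0 -1 (array([  23.6, -343.2,  388.6]), array([-2.07, -0.46, -0.26]))
```

Request:
jog_arm(
  commands=[-40, -50, 60, -0.1, -0.1, 0.0, 1, -50, -90, 100, -0.2, -0.2, 0.05, 1, -50, -130, 140, -0.3, -0.3, 0.1, 1, -50, -160, 180, -0.4, -0.35, 0.1, 1, -50, -190, 215, -0.53, -0.426, 0.119, 1, -50, -220, 250, -0.53, -0.426, 0.119, 1, -50, -250, 285, -0.53, -0.426, 0.119, 1, -40, -280, 315, -0.53, -0.426, 0.119, 1, -30, -300, 345, -0.53, -0.426, 0.119, 1, -20, -325, 370, -0.53, -0.426, 0.119, 1, -10, -343, 388, -0.53, -0.426, 0.119, 1, 0, -343, 388, -0.53, -0.426, 0.119, 1, 0, -343, 388, -0.53, -0.426, 0.119, 1, 0, -343, 388, -0.53, -0.426, 0.119, 1, 0, -343, 388, -0.53, -0.426, 0.119, 1, 0, -343, 388, -0.53, -0.426, 0.119, 1],
  newtons=40,
)

```text
clock: 1.8
ee_pos: [472.4, 148.4, 245.9]
tool_rot: [0.004, 1.133, 0.178]
force: [-0.4, 0.5, -0.0]
grip_width: 0.2
```

Run:
```python
from go import *
o,P,M=now(); print(o["clock"],o["joint_positions"].round(2),o["force"].round(1),o["grip_width"]); tip=P+14*M[:,0]
print("tip in guard",(MG.T@(tip-OG)).round(1)); print((MG.T@M).round(3))
for n in("top","scene"):
    f=ctrl.grab_frame(n); c=f["image"][:,:,::-1]
    c=c[100:290,100:360] if n=="top" else c[60:270,150:400]
    cv2.imwrite(f"pics/{n}1.png",cv2.resize(c,None,fx=2.8,fy=2.8,interpolation=cv2.INTER_CUBIC))
```

```text
1.8 [-0.84  0.07  0.39  2.29  0.26  0.38  1.06] [-0.4  0.5 -0. ] 0.20606570509548
tip in guard [  1.8  61.2 102. ]
[[ 0.002 -0.001  1.   ]
 [ 0.002  1.     0.001]
 [-1.     0.002  0.002]]
```

View pics/scene1.png

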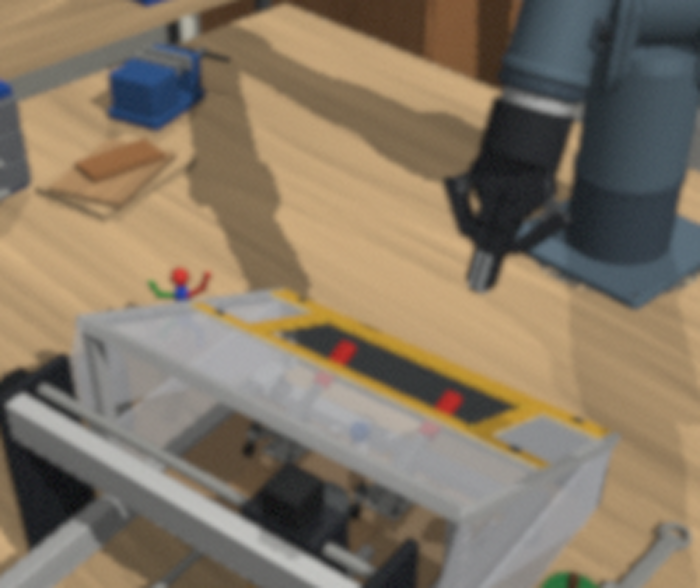

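View pics/top1.png

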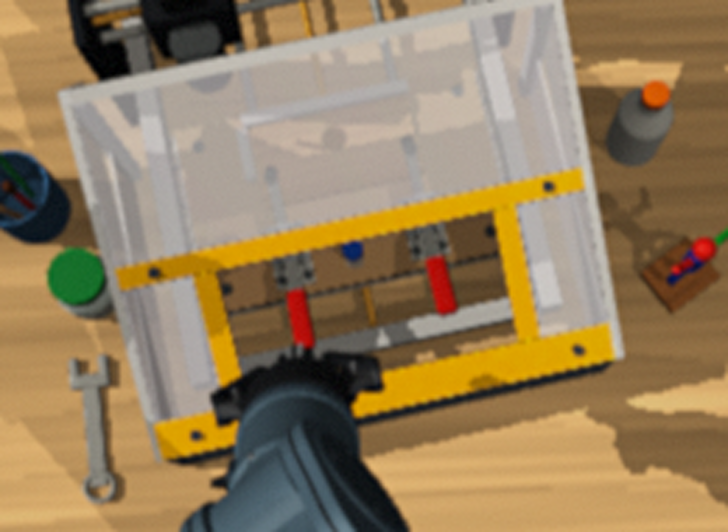

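Request:
jog_arm(
  commands=[20, -1, 0, 0, 0, 0, 1, 40, -1.7, 0, 0, 0, 0, 1, 60, -1.7, 0, 0, 0, 0, 1, 75, -1.7, 0, 0, 0, 0, 1, 88, -1.7, 0, 0, 0, 0, 1, 98, -1.7, 0, 0, 0, 0, 1, 105, -1.7, 0, 0, 0, 0, 1, 108, -1.7, 0, 0, 0, 0, 1, 108, -1.7, 0, 0, 0, 0, 1, 108, -1.7, 0, 0, 0, 0, 1],
)

```text
clock: 2.9
ee_pos: [517.7, 153.8, 147.6]
tool_rot: [0.003, 1.134, 0.175]
force: [-0.2, -0.0, 0.1]
grip_width: 0.0
```

```bash
cat > look.py <<'E'
from go import *
import sys
k=sys.argv[1]
o,P,M=now(); print(o["clock"],o["joint_positions"].round(2),o["force"].round(1),o["grip_width"]); tip=P+14*M[:,0]
print("tip in guard",(MG.T@(tip-OG)).round(1),"world",tip.round(1))
for n in("top","scene"):
    f=ctrl.grab_frame(n); c=f["image"][:,:,::-1]
    c=c[150:275,130:330] if n=="top" else c[120:270,170:370]
    cv2.imwrite(f"pics/{n}{k}.png",cv2.resize(c,None,fx=4,fy=4,interpolation=cv2.INTER_CUBIC))
E
python3 look.py 2
```

```text
2.9 [-0.33  0.36 -0.13  2.25  0.93  0.19  0.42] [-0.2 -0.   0.1] 0.04819161945253577
tip in guard [ 1.5 58.8 -6.3] world [523.5 154.8 134.9]
```

View pics/scene2.png

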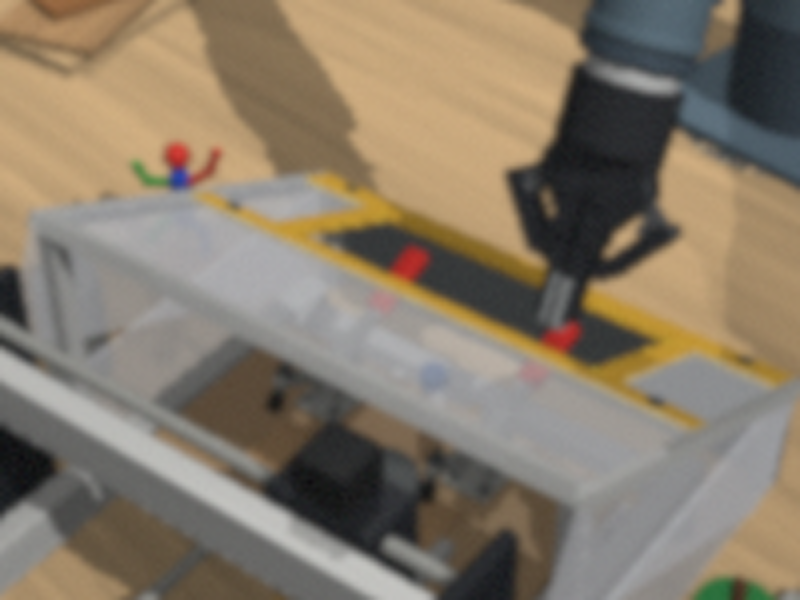

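View pics/top2.png

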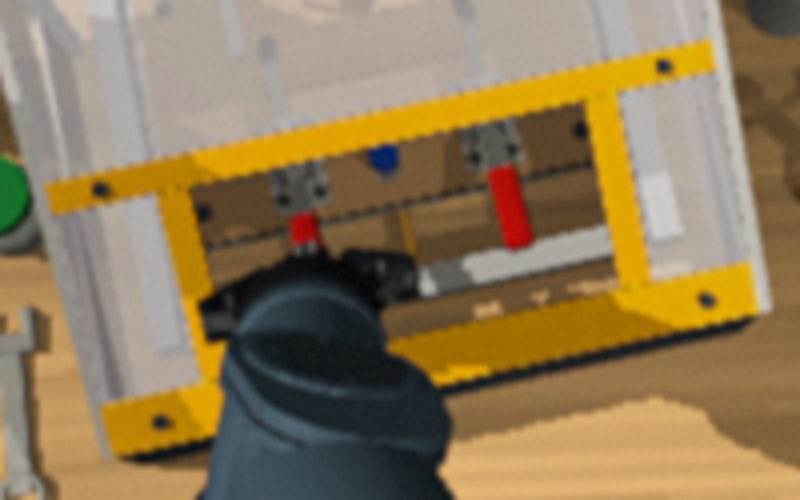

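Tips are inside the window above the left grip and touch nothing. Joint 6 is sitting at its lower limit, so I'll back out slightly and make the tool about 10° more upright.

Request:
jog_arm(
  commands=[-8, 0.5, 1, 0, 0.06, 0, 1, -10, 0.5, 2, 0, 0.12, 0, 1, -8, 0.5, 2.5, 0, 0.17, 0, 1, -5, 0.5, 2.5, 0, 0.17, 0, 1, -5, 0.5, 2.5, 0, 0.17, 0, 1, -5, 0.5, 2.5, 0, 0.17, 0, 1],
)

```text
clock: 3.6
ee_pos: [516.8, 154.1, 152.5]
tool_rot: [0.002, 1.304, 0.174]
force: [-0.3, -0.0, -0.1]
grip_width: -0.1
```

Run:
```python
from go import *
o,P,M=now(); print(o["clock"],o["joint_positions"].round(3),o["force"].round(1)); tip=P+14*M[:,0]
print("tip in guard",(MG.T@(tip-OG)).round(1),"world",tip.round(1)); print((MG.T@M).round(3))
print("world dirs in tool: down",(M.T@[0,0,-1]).round(3), "guard y",(M.T@MG[:,1]).round(3),"fwd",(M.T@[np.cos(.172),np.sin(.172),0]).round(3))
```

```text
3.6 [-0.024  0.413 -0.462  2.099  0.568  0.47   0.831] [-0.3 -0.  -0.1]
tip in guard [ 0.5 59.2 -1.3] world [520.4 154.7 139. ]
[[-0.169 -0.001  0.986]
 [ 0.001  1.     0.001]
 [-0.986  0.001 -0.169]]
world dirs in tool: down [ 0.965 -0.    -0.264] guard y [0.001 1.    0.001] fwd [ 0.264 -0.001  0.965]
```

Request:
jog_arm(
  commands=[1.6, 0, 5.8, 0, 0, 0, 1, 6.5, 0, 4.5, 0, 0, 0, 1, 11.3, 0, 3.2, 0, 0, 0, 1, 13.7, 0, 2.5, 0, 0, 0, 1, 16, 0, 1.8, 0, 0, 0, 1, 18.3, 0, 0.7, 0, 0, 0, 1, 20.6, 0, -0.5, 0, 0, 0, 1, 23, 0, -1.6, 0, 0, 0, 1, 25.2, 0, -2.7, 0, 0, 0, 1, 25.2, 0, -2.7, 0, 0, 0, 1],
)

```text
clock: 4.6
ee_pos: [521.4, 155.0, 127.7]
tool_rot: [0.005, 1.304, 0.177]
force: [-1.1, 0.5, 0.6]
grip_width: -0.2
```

```bash
python3 look.py 3
```

```text
4.6 [-0.07  0.46 -0.41  2.1   0.63  0.42  0.78] [-1.1  0.5  0.6] -0.23807481117086157
tip in guard [ -5.8  59.3 -25.8] world [525.1 155.6 114.2]
```

View pics/scene3.png

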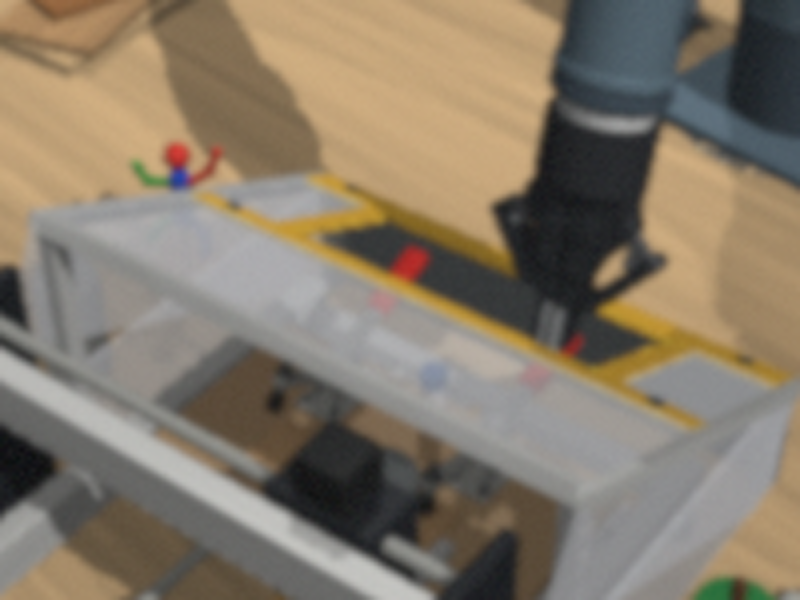

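View pics/top3.png

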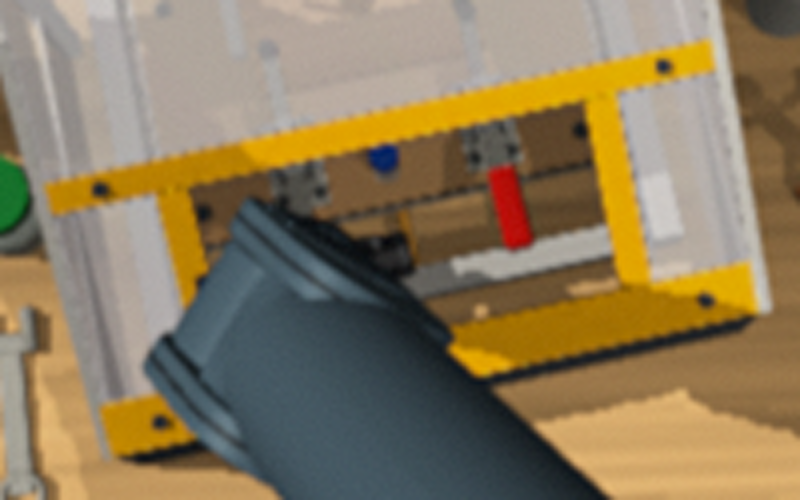

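Run:
```python
import cv2,numpy as np
a=cv2.imread("pics/scene2.png");b=cv2.imread("pics/scene3.png")
c=lambda i:cv2.resize(i[280:520,380:640],None,fx=1.5,fy=1.5)
cv2.imwrite("pics/cmp.png",np.hstack([c(a),c(b)]))
```

```text
(no output)
```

View pics/cmp.png

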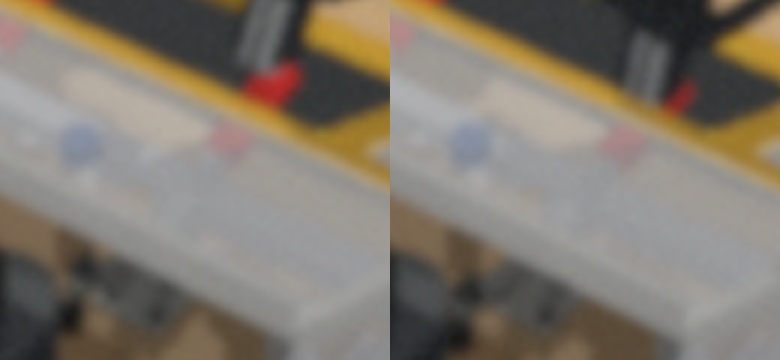

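Request:
jog_arm(
  commands=[2, 0, -0.8, 0, 0, 0, 1, 4, 0, -1.7, 0, 0, 0, 1, 6, 0, -2.6, 0, 0, 0, 1, 8, 0, -3.5, 0, 0, 0, 1, 9.5, 0, -4.2, 0, 0, 0, 1, 10.5, 0, -4.7, 0, 0, 0, 1],
)

```text
clock: 5.3
ee_pos: [519.7, 154.6, 116.4]
tool_rot: [0.004, 1.304, 0.176]
force: [-2.8, -0.8, 3.5]
grip_width: -0.3
```

```bash
python3 look.py 4
```

```text
5.3 [-0.09  0.48 -0.39  2.11  0.65  0.39  0.75] [-2.8 -0.8  3.5] -0.3139708447164784
tip in guard [-12.1  59.2 -35.3] world [523.4 155.2 102.9]
```

View pics/scene4.png

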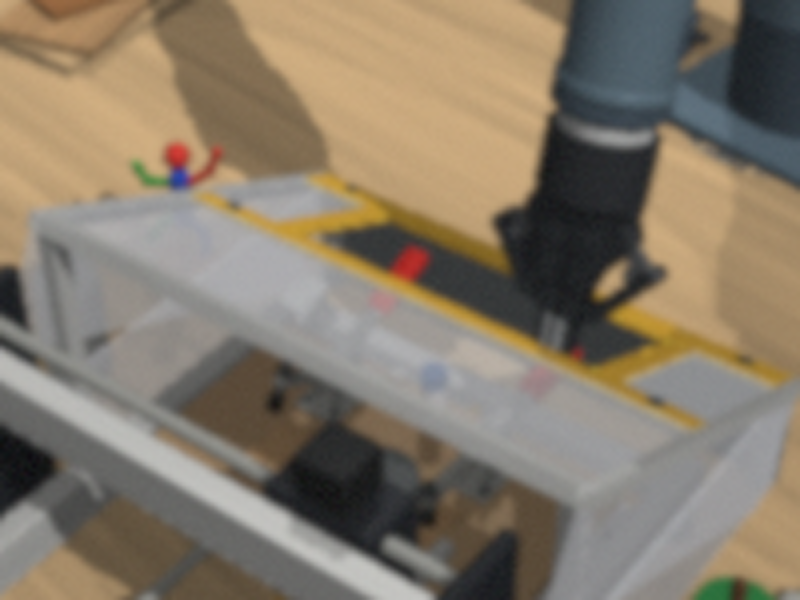

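Request:
jog_arm(
  commands=[1, 0, -0.3, 0, 0, 0, 1, 2, 0, -0.5, 0, 0, 0, 1],
)

```text
clock: 5.6
ee_pos: [520.1, 154.7, 115.1]
tool_rot: [0.003, 1.303, 0.175]
force: [-9.4, -2.9, 20.3]
grip_width: 0.1
```

Request:
jog_arm(
  commands=[1, 0, -0.3, 0, 0, 0, 1, 1.5, 0, -0.4, 0, 0, 0, 1],
)

```text
clock: 5.8
ee_pos: [520.2, 154.8, 114.7]
tool_rot: [0.0, 1.302, 0.172]
force: [-14.4, -5.1, 33.7]
grip_width: 0.4
```

Request:
jog_arm(
  commands=[0.3, 0, 0, 0, 0, 0, 1, 0.3, 0, 0, 0, 0, 0, 1, 0.3, 0, 0, 0, 0, 0, 1],
)

```text
clock: 6.1
ee_pos: [520.2, 154.8, 114.7]
tool_rot: [-0.0, 1.302, 0.172]
force: [-15.5, -5.2, 31.5]
grip_width: 0.0
```

```bash
python3 look.py 5
python3 - <<'E'
import cv2,numpy as np
a=cv2.imread("pics/scene4.png");b=cv2.imread("pics/scene5.png")
c=lambda i:cv2.resize(i[280:520,380:640],None,fx=1.5,fy=1.5)
cv2.imwrite("pics/cmp2.png",np.hstack([c(a),c(b)]))
E
```

```text
6.1 [-0.1   0.48 -0.38  2.12  0.66  0.39  0.74] [-15.5  -5.2  31.5] 0.011648248682589903
tip in guard [-12.3  59.3 -37. ] world [523.8 155.4 101.2]
```

View pics/cmp2.png

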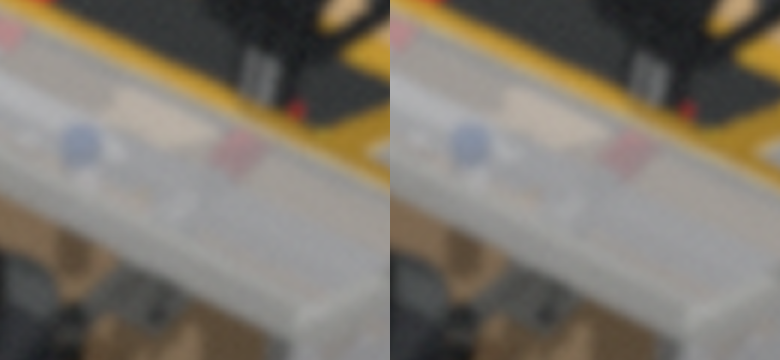

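Request:
jog_arm(
  commands=[-4, 0, 0, 0, 0, 0, 1, -12, 0, 0, 0, 0, 0, 1, -25, 0, 0, 0, 0, 0, 1, -40, 0, 0, 0, 0, 0, 1, -55, 0, 0, 0, 0, 0, 1, -72, 0, 0, 0, 0, 0, 1, -72, 0, 0, 0, 0, 0, 1, -72, -15, 0, 0, 0, 0, 1, -72, -40, 3, 0, 0, 0, 1, -72, -65, 5, 0, 0, 0, 1, -72, -90, 7, 0, 0, 0, 1, -72, -110, 8, 0, 0, 0, 1, -72, -120, 8, 0, 0, 0, 1, -72, -125.3, 8, 0, 0, 0, 1, -72, -125.3, 8, 0, 0, 0, 1, -72, -125.3, 8, 0, 0, 0, 1],
)

```text
clock: 7.8
ee_pos: [530.2, 30.4, 184.1]
tool_rot: [0.007, 1.304, 0.18]
force: [0.6, -0.3, 1.3]
grip_width: -0.1
```

```bash
python3 look.py 6
python3 - <<'E'
from go import *
o,P,M=now();tip=P+14*M[:,0]; print((MG.T@M).round(3))
for G in((7.7,-66,-11),(-12.1,-66,-37)): print((M.T@(OG+MG@np.array(G)-tip)).round(1))
E
```

```text
7.8 [ 0.34  0.36 -0.56  2.09  0.39  0.5   1.26] [ 0.6 -0.3  1.3] -0.06183974736968921
tip in guard [  6.7 -64.9  30.7] world [533.9  31.  170.6]
[[-0.168 -0.001  0.986]
 [ 0.002  1.     0.002]
 [-0.986  0.002 -0.168]]
[41.  -1.2  8. ]
[69.9 -1.3 -7.2]
```

View pics/scene6.png

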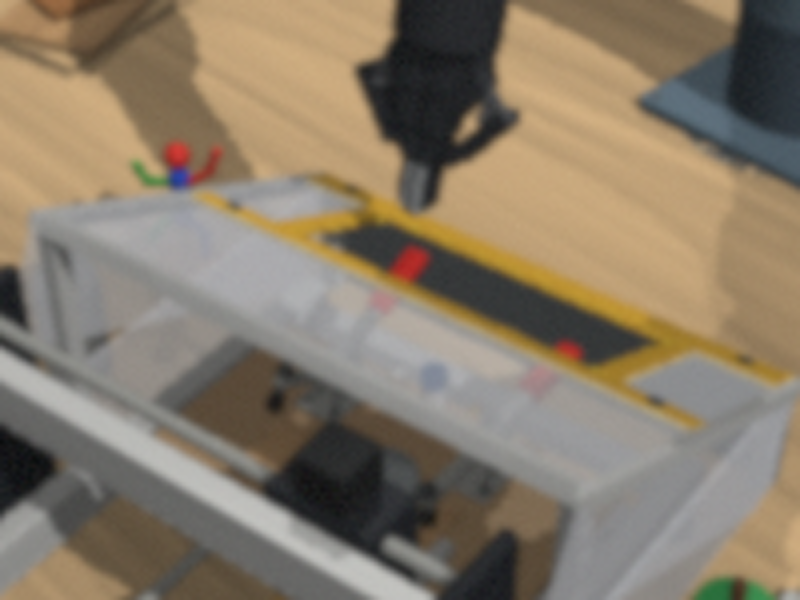

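View pics/top6.png

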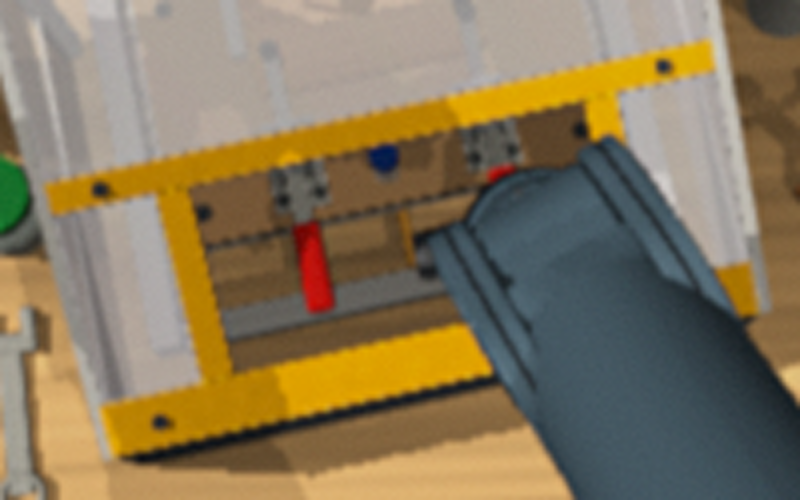

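The left handle now reads lower: its free end moved from (316,296) to about (320,310) in the zoomed top view. The hand is above the right grip, so I'll press that next.

Request:
jog_arm(
  commands=[12, -1.2, 3, 0, 0, 0, 1, 26, -1.2, 6, 0, 0, 0, 1, 36, -1.2, 8, 0, 0, 0, 1, 41, -1.2, 8, 0, 0, 0, 1, 44, -1.2, 6.5, 0, 0, 0, 1, 47, -1.2, 5, 0, 0, 0, 1, 50, -1.2, 3.3, 0, 0, 0, 1, 53, -1.2, 1.7, 0, 0, 0, 1, 55.5, -1.2, 0.4, 0, 0, 0, 1, 58, -1.2, -1, 0, 0, 0, 1, 58, -1.2, -1, 0, 0, 0, 1],
)

```text
clock: 9.0
ee_pos: [544.4, 30.4, 127.5]
tool_rot: [0.005, 1.304, 0.177]
force: [0.6, 0.3, 0.2]
grip_width: -0.4
```

```bash
python3 look.py 7
```

```text
9.0 [ 0.24  0.47 -0.45  2.1   0.51  0.39  1.15] [0.6 0.3 0.2] -0.4302347096284513
tip in guard [ -4.6 -67.3 -26.5] world [548.1  31.1 114. ]
```

View pics/scene7.png

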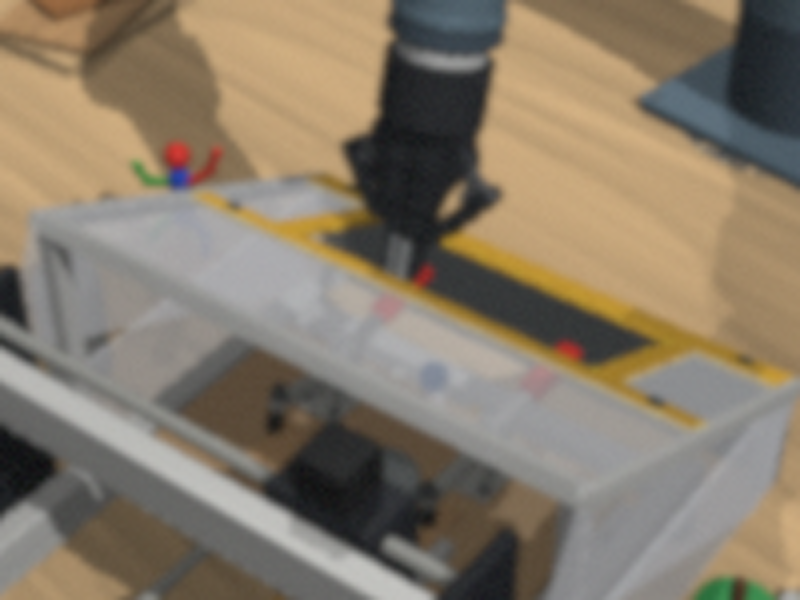

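Request:
jog_arm(
  commands=[2, 0, -1, 0, 0, 0, 1, 4, 0, -2.1, 0, 0, 0, 1, 6, 0, -3.2, 0, 0, 0, 1, 8, 0, -4.2, 0, 0, 0, 1, 9.5, 0, -5, 0, 0, 0, 1, 10.5, 0, -5.6, 0, 0, 0, 1],
)

```text
clock: 9.7
ee_pos: [542.5, 30.1, 116.3]
tool_rot: [0.005, 1.303, 0.177]
force: [-0.0, -1.1, 3.4]
grip_width: -0.2
```

Request:
jog_arm(
  commands=[1, 0, -0.3, 0, 0, 0, 1, 2, 0, -0.5, 0, 0, 0, 1],
)

```text
clock: 9.9
ee_pos: [542.6, 30.1, 115.0]
tool_rot: [0.002, 1.303, 0.174]
force: [-6.6, -1.1, 22.5]
grip_width: -0.1
```

Request:
jog_arm(
  commands=[1, 0, -0.3, 0, 0, 0, 1, 1.5, 0, -0.4, 0, 0, 0, 1, 1.5, 0, -0.4, 0, 0, 0, 1, 1.5, 0, -0.4, 0, 0, 0, 1],
)

```text
clock: 10.3
ee_pos: [542.7, 30.1, 114.7]
tool_rot: [-0.002, 1.302, 0.17]
force: [-13.1, -2.5, 31.5]
grip_width: 0.3
```

Request:
jog_arm(
  commands=[-4, 0, 0, 0, 0, 0, 1, -12, 0, 0, 0, 0, 0, 1, -25, 0, 0, 0, 0, 0, 1, -40, 0, 0, 0, 0, 0, 1, -60, 0, 0, 0, 0, 0, 1, -80, 0, 0, 0, 0, 0, 1, -100, 0, 0, 0, 0, 0, 1, -115, 0, -10, 0, 0.05, 0, 1, -130, 0, -30, 0, 0.12, 0, 1, -140, 0, -55, 0, 0.2, 0, 1, -150, 0, -80, 0, 0.26, 0, 1, -150, 0, -100, 0, 0.26, 0, 1, -150, 0, -110, 0, 0.26, 0, 1, -150, 0, -110, 0, 0.26, 0, 1, -150, 0, -110, 0, 0.26, 0, 1],
)

```text
clock: 11.8
ee_pos: [399.2, 5.1, 228.7]
tool_rot: [0.152, 1.563, 0.324]
force: [-0.0, -0.2, -0.5]
grip_width: 0.1
```

```bash
python3 look.py 8
python3 - <<'E'
from go import *
M=R.from_euler('z',.172).as_matrix()
t=ctrl.grab_frame("top");s=ctrl.grab_frame("scene")
for n,h in(("L",(593.6,167.7,90)),("R",(615.5,44.1,90))):
  for th in(0,.03,.06):
    c,sn=np.cos(th),np.sin(th);P=np.array(h)+M@np.array([-100*c+10*sn,0,100*sn+10*c])
    a=proj(t,P);b=proj(s,P)
    print(n,th,"topz",((a-[130,150]+.5)*4-.5).round(0),"scz",((b-[170,120]+.5)*4-.5).round(0))
E
```

```text
11.8 [ 0.51  0.18 -0.68  2.15  0.15  0.85  1.47] [-0.  -0.2 -0.5] 0.13530677948088732
tip in guard [-98.9 -67.4 128.5] world [399.3   5.1 214.7]
L 0 topz [324. 311.] scz [573. 343.]
L 0.03 topz [323. 310.] scz [573. 340.]
L 0.06 topz [323. 308.] scz [573. 337.]
R 0 topz [523. 267.] scz [427. 277.]
R 0.03 topz [523. 265.] scz [427. 274.]
R 0.06 topz [522. 264.] scz [427. 271.]
```

View pics/scene8.png

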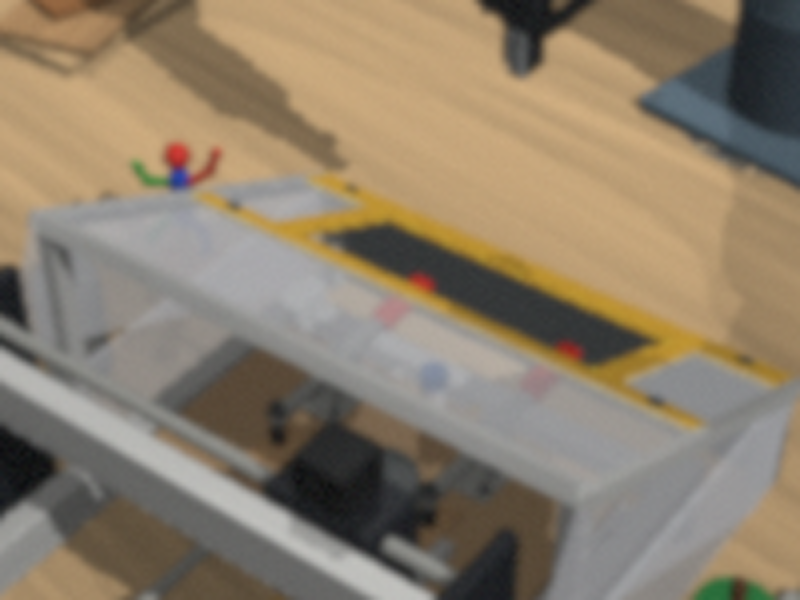

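View pics/top8.png

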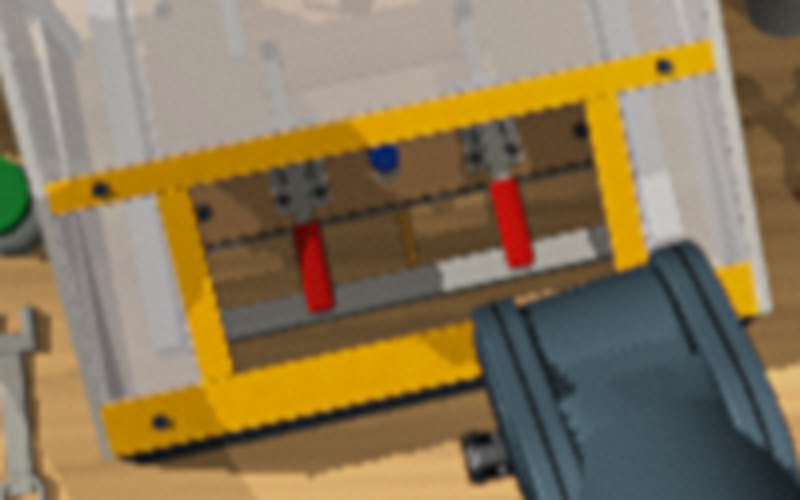

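Both grips' free ends are where the closed handles should be: L (320,311) and R (522,267), against predicted (324,311) and (523,267). The hand is out of the window and nothing else has moved.

```bash
python3 -c "
from bench import ctrl
print(ctrl.hand_in())"
```

```text
the job is handed in; nothing more can be done
None
```

Both toggle clamps are pressed down to their stops, left first and then right. The hand is back out through the window, and I handed the job in at about 12 s on the clock.

- **Stops:** both handles ended at the same tool height (114.7 mm). At that point they held against about 31 N of vertical force without moving further.
- **Final pictures:** the free ends of both grips lie within about 1 pixel of where my closed-handle model puts them in the top view. The scene view agrees to within about 1–2 pixels. This resolves the handle angle only to a few hundredths of a radian, so the stiff stop is the stronger evidence.
- **Surroundings:** nothing visible in the zoomed final pictures had shifted: the guard, the cutter tube and the nearby bystanders. They did not show the blank's position clearly, or all of the bystanders. With the hand clear, the wrist force read about zero.
- **Joint limit:** on the first approach joint 6 came down to its lower limit (read as 0.19). I made the tool about 10° more upright before pressing, and after that it stayed at 0.39 or above.

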